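# Close the light-tight staining chambers in numbered order

## Task

The fluorescence samples lie in three open steel pots on the black rack and must be closed against light: starting at the place with one dot, then two, then three, take from the paper pad the mouth-down steel pot of the same width and stack it, still mouth-down, on the open pot so that the two rims meet squarely all round. Lower each cover onto its pot and let go there rather than dropping it. Keep the lower pots standing where they are on the rack, and leave everything else on the bench where it stands.

Things in the scene. Friction and masses are not known exactly. Their poses are not given: they have to be found in the camera images.
- rack: Fixed black rack: a board 370 x 134 mm, 12 mm thick, origin at the centre of its underside, x axis along its length. Three places in a row, 100 mm apart, each with a thin white ring and one, two or three white dots on the board at both sides of it. At each end of the board (173 mm from the centre along x) stands a thin steel post, its top 156 mm above the bench. The rack stands left or right of the robot's centre line, the pad on the other side.
- place1 (a point): Centre of the rack place with one dot, on the board's top face (12 mm above the bench). An open pot stands here, within about 3 mm of the centre; which of the three widths stands here changes from run to run.
- place2 (a point): Centre of the rack place with two dots, on the board's top face (12 mm above the bench). An open pot stands here, within about 3 mm of the centre; which of the three widths stands here changes from run to run.
- place3 (a point): Centre of the rack place with three dots, on the board's top face (12 mm above the bench). An open pot stands here, within about 3 mm of the centre; which of the three widths stands here changes from run to run.
- pot_large_mouth (a point): Centre of the mouth (rim plane, 60 mm above the pot's underside) of the open large-width lower pot, which stands loose and mouth-up on the rack. Steel, body 62 mm in diameter with straight walls 4 mm thick, and an outward lip 4 mm thick and 74 mm in diameter at the mouth, so the flat rim is 10 mm wide; about 350 g. z points out of the mouth.
- cover_large_center (a point): Centre (half-way up the axis, 32 mm above the rim) of the large-width cover: a loose steel pot 64 mm tall that stands mouth-down on the pad, closed flat end up; body 62 mm in diameter with straight walls 4 mm thick, and an outward lip 4 mm thick and 74 mm in diameter at the mouth, so the flat rim is 10 mm wide, at the bottom. About 220 g. z points up, from mouth to closed end. It fits the lower pot with the same diameters.
- pot_medium_mouth (a point): Centre of the mouth (rim plane, 60 mm above the pot's underside) of the open medium-width lower pot, which stands loose and mouth-up on the rack. Steel, body 52 mm in diameter with straight walls 4 mm thick, and an outward lip 4 mm thick and 64 mm in diameter at the mouth, so the flat rim is 10 mm wide; about 350 g. z points out of the mouth.
- cover_medium_center (a point): Centre (half-way up the axis, 36 mm above the rim) of the medium-width cover: a loose steel pot 72 mm tall that stands mouth-down on the pad, closed flat end up; body 52 mm in diameter with straight walls 4 mm thick, and an outward lip 4 mm thick and 64 mm in diameter at the mouth, so the flat rim is 10 mm wide, at the bottom. About 220 g. z points up, from mouth to closed end. It fits the lower pot with the same diameters.
- pot_small_mouth (a point): Centre of the mouth (rim plane, 60 mm above the pot's underside) of the open small-width lower pot, which stands loose and mouth-up on the rack. Steel, body 42 mm in diameter with straight walls 4 mm thick, and an outward lip 4 mm thick and 54 mm in diameter at the mouth, so the flat rim is 10 mm wide; about 350 g. z points out of the mouth.
- cover_small_center (a point): Centre (half-way up the axis, 40 mm above the rim) of the small-width cover: a loose steel pot 80 mm tall that stands mouth-down on the pad, closed flat end up; body 42 mm in diameter with straight walls 4 mm thick, and an outward lip 4 mm thick and 54 mm in diameter at the mouth, so the flat rim is 10 mm wide, at the bottom. About 220 g. z points up, from mouth to closed end. It fits the lower pot with the same diameters.
- pad: Fixed sheet of white paper pad, 310 x 230 mm and 3 mm thick, origin at the centre of its underside, x along its length. The three covers, the dish, the coverslip box and the jar stand on it in two rows of three spots, in any order, roughly 100 mm apart along x and 120 mm along y.
- dish_center (a point): Bystander. Open white ceramic dish, mouth-up, 76 mm across and 32 mm high, on the pad; loose; the point lies half-way up.
- slip_box_center (a point): Bystander. Grey plastic coverslip box, 57 x 44 x 30 mm, on the pad; loose; the point lies at its centre.
- jar_center (a point): Bystander. Grey closed jar with black cap, 44 mm in diameter and 58 mm high, on the pad; loose; the point lies half-way up.
- wash_bottle_center (a point): Bystander. White bottle with black cap, 54 mm in diameter and 170 mm high, between pad and rack; loose; the point lies half-way up.
- reagent_center (a point): Bystander. Brown glass bottle, 72 mm in diameter and 160 mm high, behind pad and rack; loose; the point lies half-way up.
- marker_center (a point): Bystander. White marker pen with blue cap, 145 mm long and 13 mm thick, lying at the left of the bench; loose; the point lies at its middle, x along the pen.

How it is judged:
By the outcome, as a careful person would: the job done as asked, in the order asked, and still so for the second after the job is handed in, with the robot touching nothing.
It also fails if it takes over 72 s, if anything falls off the work surface, if the arm or the gripper's body presses on something with over 40 N, if the wrist force passes 120 N, or if a joint passes its speed limit or range.

## Robot

A 6-joint arm with a two-finger parallel gripper is mounted at the origin on the work surface. World frame = base frame: x ahead of the robot, y to its left, z up, the work surface at z = 0. Lengths are in mm, angles in rad, forces in N, time in s.
With the tool pointing down it reaches from about 400 to 825 mm from the base axis. Payload 7 kg.
Tool frame: the origin (TCP) lies at the very end of the fingers, on their centre line; the grasp point (between the pads) lies 19 mm behind it; z points along the fingers, y is the line along which they close (so a half turn about z gives the same grasp; the last joint's range is limited). The gripper opens to 85 mm and grips with 20 to 120 N. Pads are 22 mm wide; open, the fingers measure 114 mm over their backs; the gripper's body (76 mm by 85 mm) begins 54 mm behind the grasp point. The pads swing forward as they close: fully open they stand 13 mm farther back than shut.
Start: joints at [1.491, 0.359, 0.012, 0, -1.224, -0.288], TCP at [242.712, 629.83, 231.302] pointing down, gripper open.
Joint ranges: [-3.07, 3.07], [-1.43, 2.12], [-1.02, 1.25], [-3.03, 1.67], [-3.05, -0], [-3.03, 3.03]. Speed limits (rad/s): [2.39, 2.39, 3.01, 3.14, 3.14, 3.14].

## Interface

Orientations are given as a unit quaternion [w, x, y, z].
In Python, from cell import bot gives the robot as it stands. The module is installed in compiled form; this text tells all that it offers. Calls block until the motion is done:
- bot.move_pose(position, orientation): joint-space move of the TCP to a pose.
- bot.movel(position, rate=150, attitude=None, until_force=None): straight line of the TCP; attitude=None keeps the orientation; rate is the mean speed in mm/s. With until_force (N) it stops when the force on the tool has changed by that much, and returns True; else False.
- bot.goto_joints(angles): joint-space move.
- bot.set_gripper(opening, effort=None): finger opening in mm; effort is the grip in N (None keeps the last); returns when the fingers have stopped.
- bot.sleep(seconds).
- bot.ik(position, orientation): joint angles nearest the present ones, or None.
- bot.camera(name): name is "scene" or "top" or "wrist"; returns a dict with "img" (420x560x3 uint8, red, green, blue), "vfov" (degrees; the focal length in pixels is half the picture's height over the tangent of half this angle, whatever the lens; pixels are square), "cx", "cy" (the principal point, pixels), "extrinsics" (4x4, takes a point from world to camera coordinates); the wrist camera has in their place "mount" (4x4, takes a point from camera to tool coordinates, whose origin is the TCP and whose axes are the flange's). Camera axes: x right, y down, z forward; pixel columns grow to the right and rows downward; lengths in mm; the calibration is good to about 2 mm. A picture is of the moment at which its call begins: read the wrist's pose just before it. There is no depth.
A pose or a line that the arm cannot do raises bot.PlanningError and nothing moves.
- bot.finish_job(): hands the job in; it is judged then, once.
Trained networks look in a picture, given as the dict that the camera call returned (one of the last four; its "shot" number tells which), for a name from the list of things; names that differ only in an ending like _2 or _b are one class to them, and where a whole thing is asked for, a point or a joint stands for the part that bears it (a point fixed in the world has none). Each returns a list of dicts, best first, with "conf" (0 to 1); they miss things now and then, are a little off and sometimes report something else, mostly with a low value. They report only what shows in the picture. A call takes as long as a camera call.
- bot.recognise(name, picture): "location" ([x, y, z] in mm, in world coordinates, good to about 4 mm: the middle of the surface that is visible of it).
Readings, each from a call of its own:
- bot.current_t(): time.
- bot.current_q(): joint angles.
- bot.current_dq(): joint speeds.
- bot.current_joint_torque(): joint torques, N m.
- bot.current_position(): TCP position.
- bot.current_ee_rot(): TCP orientation.
- bot.current_contact_force(): force on the tool from outside, world axes, zero at the start.
- bot.current_wrist_torque(): the same for the moment, N m.
- bot.current_grip_width(): finger opening in mm.
- bot.current_grasp_force(): force on a finger pad.
Only numpy, scipy, OpenCV 4.12 (cv2) and the standard library are available. Lean on these libraries where they do the work, as an engineer would, in place of code of your own. Each camera call takes 0.05 s, during which the arm holds its last target. There are 200 camera calls.

## Working session

There is one attempt and no reset: what is moved stays moved. The work goes in short steps, each a Python script; the robot and the scene stay as the last script left them, time stands still between calls to the robot, and variables do not carry over. Pictures are saved under pics/ and viewed, at most 11 in all, crops included, and the job is handed in when it is done.

```bash
mkdir -p pics; cat > h.py <<'E'
import numpy as np, cv2
from cell import bot
def save(p,n): cv2.imwrite('pics/'+n+'.png',cv2.cvtColor(p['img'],cv2.COLOR_RGB2BGR))
def f(p): return p['img'].shape[0]/2/np.tan(np.radians(p['vfov'])/2)
def proj(p,P):
    E=np.array(p['extrinsics']);c=E[:3,:3]@np.array(P,float)+E[:3,3]
    return c[:2]/c[2]*f(p)+[p['cx'],p['cy']]
def ray(p,u,v,z):
    E=np.array(p['extrinsics']);R=E[:3,:3];o=-R.T@E[:3,3]
    d=R.T@np.array([(u-p['cx'])/f(p),(v-p['cy'])/f(p),1]);return o+d*(z-o[2])/d[2]
E
python3 - <<'E'
from h import *
np.set_printoptions(precision=1,suppress=True)
t=bot.camera('top');s=bot.camera('scene');save(t,'top');save(s,'scene')
for n in ['rack','place1','place2','place3','pot_large_mouth','pot_medium_mouth','pot_small_mouth','cover_large_center','cover_medium_center','cover_small_center','pad','dish_center','slip_box_center','jar_center','wash_bottle_center','reagent_center']:
    for nm,p in (('t',t),('s',s)):
        print(n,nm,[(np.array(r['location']),round(r['conf'],2)) for r in bot.recognise(n,p)[:3]])
print(t['vfov'],t['cx'],t['cy'],np.array(t['extrinsics']));print(bot.current_ee_rot(),bot.current_t())
print({k:v for k,v in t.items() if k!='img'})
E
```

```text
rack t [(array([530.9, 155.1,  10.3]), 0.77), (array([506.4, 416.7,  12.7]), 0.72), (array([447.3, 177.9,  69.5]), 0.67)]
rack s [(array([581.2, 190.8,  11.9]), 0.71)]
place1 t [(array([524. , 162.7,  15.8]), 0.76)]
place1 s [(array([584.2, 188.5,  13.9]), 0.64)]
place2 t [(array([524. , 162.7,  15.8]), 0.76)]
place2 s [(array([584.2, 188.5,  13.9]), 0.64)]
place3 t [(array([524. , 162.7,  15.8]), 0.76)]
place3 s [(array([584.2, 188.5,  13.9]), 0.64)]
pot_large_mouth t [(array([657.3, 156.6,  54.8]), 0.65)]
pot_large_mouth s [(array([646.3, 157.5,  51. ]), 0.76), (array([581.4, -93.5,  49.7]), 0.23)]
pot_medium_mouth t [(array([448.9, 181.3,  67.2]), 0.65)]
pot_medium_mouth s [(array([451.7, 173.9,  52.2]), 0.6)]
pot_small_mouth t []
pot_small_mouth s [(array([554.7, 169.8,  59.2]), 0.96)]
cover_large_center t [(array([ 470.5, -199.9,   70. ]), 0.87)]
cover_large_center s [(array([ 483.1, -199.1,   48. ]), 0.79), (array([ 570.6, -214.6,   50.3]), 0.37), (array([586. , 189.3,  11.5]), 0.24)]
cover_medium_center t [(array([ 560. , -219.3,   78. ]), 0.65), (array([526.6, 159.6,  11.2]),
[... 910 characters left out ...]
 t [(array([553.1,   8. , 116.3]), 0.72)]
wash_bottle_center s [(array([ 602.5, -165.1,    2.7]), 0.24)]
reagent_center t [(array([775. ,  -1.8, 104.8]), 0.79), (array([658.6, 156.8,  55. ]), 0.33)]
reagent_center s [(array([807.4,  14.6,  95.9]), 0.83)]
52.78151608314644 279.82071096850285 211.84000883319092 [[  0.   -1.   -0.   92. ]
 [ -1.   -0.   -0.2 596.4]
 [  0.2   0.   -1.  935. ]
 [  0.    0.    0.    1. ]]
[ 0.   1.  -0.2 -0. ] 1.7
{'vfov': 52.78151608314644, 'cx': 279.82071096850285, 'cy': 211.84000883319092, 'extrinsics': array([[  0. ,  -1. ,  -0. ,  92. ],
       [ -1. ,  -0. ,  -0.2, 596.4],
       [  0.2,   0. ,  -1. , 935. ],
       [  0. ,   0. ,   0. ,   1. ]]), 'shot': 1}
```

View pics/top.png

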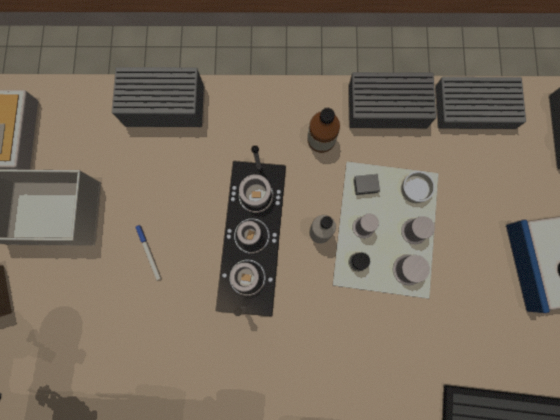

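View pics/scene.png

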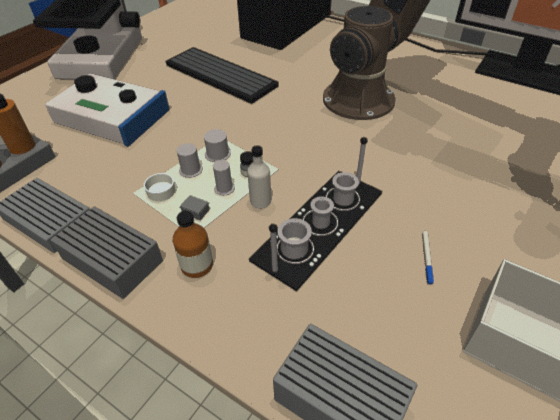

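The top view shows the rack at left: one dot by the near pot (247,278), three dots by the far one (256,193). The order is therefore place1 = medium, place2 = small, place3 = large. The covers are at (412,268) large, (421,229) medium and (369,224) small, and the wash bottle is at (323,229). Next I'll look closer with the wrist camera.

```bash
cat >> h.py <<'E'
def q(a): return [0,np.cos(a/2),np.sin(a/2),0]
def wproj(p,P,pos,a):
    "world point -> wrist pixel"
    R=np.array([[np.cos(a),np.sin(a),0],[np.sin(a),-np.cos(a),0],[0,0,-1]])
    t=R.T@(np.array(P,float)-pos); M=np.linalg.inv(np.array(p['mount'])); c=M[:3,:3]@t+M[:3,3]
    return c[:2]/c[2]*f(p)+[p['cx'],p['cy']]
E
python3 - <<'E'
from h import *
np.set_printoptions(precision=2,suppress=True)
a=-.1
bot.move_pose([450,178,262],q(a));pos=bot.current_position();p1=bot.camera('wrist')
print(p1['mount'],p1['vfov'],pos,bot.current_q(),bot.current_t())
print([wproj(p1,[450,178,72],pos,a)])
bot.movel([655,157,262],rate=250);p3=bot.camera('wrist');print(bot.current_t(),bot.current_q())
cv2.imwrite('pics/w.png',cv2.cvtColor(np.hstack([cv2.resize(x['img'],(400,300)) for x in (p1,p3)]),cv2.COLOR_RGB2BGR))
np.save('w1',p1['img']);np.save('w3',p3['img'])
E
```

```text
[[  -0.     -0.95   -0.32   82.97]
 [   1.     -0.     -0.     -0.08]
 [  -0.     -0.32    0.95 -142.57]
 [   0.      0.      0.      1.  ]] 71.66926396776383 [450.11 178.66 261.93] [ 0.79  0.02 -0.34 -0.   -1.21  0.69] 3.5583
[array([279.87, 184.48])]
4.5833 [ 0.52  0.34  0.05 -0.   -1.29  0.95]
```

View pics/w.png

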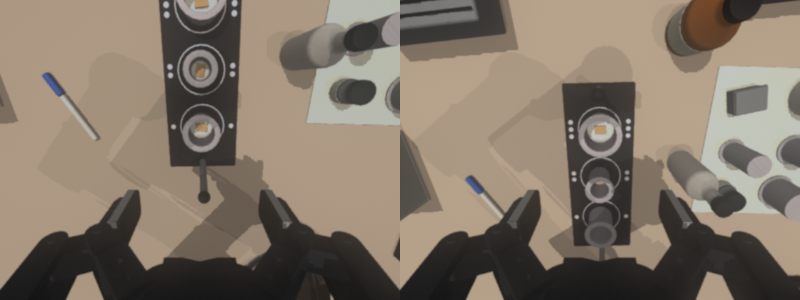

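The wrist views confirm the dots: one, two, three from near to far. The place1 rim is at about (283,186) full-size, against a prediction of (280,184). I'll fit circles next, and calibrate the camera on a cover centred by the gripper.

```bash
cat >> h.py <<'E'
from scipy.optimize import minimize
def fit(p,z,r,xy,pos,a,rng=14,sign=None,mode='in'):
    "position of a horizontal circle of radius r at height z; sign +1: brighter inside"
    g=cv2.GaussianBlur(cv2.cvtColor(p['img'],cv2.COLOR_RGB2GRAY),(0,0),.7).astype(np.float32)
    th=np.linspace(0,2*np.pi,120,endpoint=False)
    def circ(c,rr):
        uv=np.array([wproj(p,[c[0]+rr*np.cos(t),c[1]+rr*np.sin(t),z],pos,a) for t in th],np.float32)
        return cv2.remap(g,uv[:,0].copy(),uv[:,1].copy(),cv2.INTER_LINEAR).ravel()
    def cost(c):
        d=circ(c,r-1.3)-circ(c,r+1.3)
        d=np.abs(d) if sign is None else sign*d
        return -np.mean(np.clip(d,-10,60))
    xy=np.array(xy,float)
    best=min((cost(xy+[i,j]),i,j) for i in np.arange(-rng,rng+1,2) for j in np.arange(-rng,rng+1,2))
    m=minimize(cost,xy+best[1:],method='Nelder-Mead',options=dict(xatol=.05,fatol=.01,initial_simplex=[xy+best[1:],xy+best[1:]+[1.5,0],xy+best[1:]+[0,1.5]]))
    return m.x,-m.fun
def yaw():
    w=bot.current_ee_rot(); return 2*np.arctan2(w[2],w[1])
E
python3 - <<'E'
from h import *
np.set_printoptions(precision=2,suppress=True)
pos3=np.array(bot.current_position());a3=yaw();print(pos3,a3)
p=bot.camera('wrist'); print('P3',fit(p,72,37,[655,157],pos3,a3,sign=1),fit(p,72,27,[655,157],pos3,a3))
p['img']=np.load('w1.npy'); print('P1',fit(p,72,32,[450,178],np.array([450.11,178.66,261.93]),-.1,sign=1),fit(p,72,22,[450,178],np.array([450.11,178.66,261.93]),-.1))
bot.movel([552,168,262],rate=250);bot.sleep(.1)
pos=np.array(bot.current_position());a=yaw();p=bot.camera('wrist');print(pos,a,'P2',fit(p,72,27,[552,168],pos,a,sign=1),fit(p,72,17,[552,168],pos,a))
# medium cover
bot.movel([562,-214,265],rate=350,attitude=q(-.2));bot.sleep(.15)
pos=np.array(bot.current_position());a=yaw();p=bot.camera('wrist');save(p,'wc');np.save('wc',p['img'])
print(pos,a,'CM',fit(p,75,26,[562,-214],pos,a),'CL',fit(p,67,31,[475,-200],pos,a),'CS',fit(p,83,21,[562,-97],pos,a),bot.current_t(),bot.current_q())
E
```

```text
[654.15 157.29 262.3 ] -0.09930183525843947
P3 (array([646.4 , 156.75]), np.float64(48.308284759521484)) (array([646.23, 156.8 ]), np.float64(36.502140045166016))
P1 (array([446.4 , 176.38]), np.float64(49.712890625)) (array([446.58, 176.44]), np.float64(33.294498443603516))
[552.17 168.24 262.49] -0.09954805545589815 P2 (array([546.13, 168.14]), np.float64(50.45869064331055)) (array([546.41, 168.18]), np.float64(36.33955764770508))
[ 562.24 -212.66  265.22] -0.19809413270573173 CM (array([ 561.2 , -226.81]), np.float64(15.796175003051758)) CL (array([ 488.75, -213.1 ]), np.float64(14.906266212463379)) CS (array([ 569.59, -105.28]), np.float64(21.75101661682129)) 6.7917 [-0.04  0.22 -0.11 -0.   -1.25  1.41]
```

View pics/wc.png

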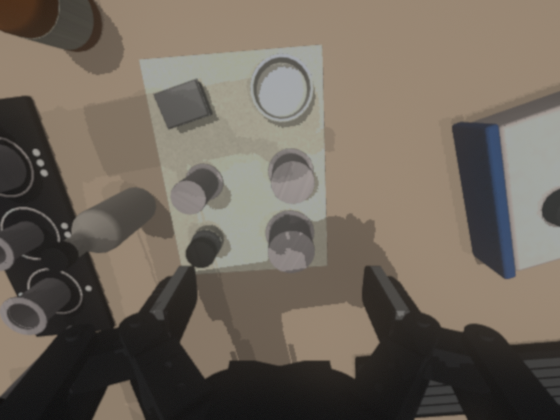

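The pot rims fit well, with spacings of 100.05 and 100.8 mm. In this view the cover tops are centred near medium (292,182), large (290,251) and small (190,197), so the wide-range fits on them locked on wrongly. I'll refit with those seeds, then centre and calibrate on the medium cover.

```bash
cat >> h.py <<'E'
def wray(p,uv,z,pos,a):
    return minimize(lambda c:np.sum((wproj(p,[c[0],c[1],z],pos,a)-uv)**2),pos[:2],method='Nelder-Mead',options=dict(xatol=.01)).x
E
python3 - <<'E'
from h import *
np.set_printoptions(precision=2,suppress=True)
pos=np.array(bot.current_position());a=yaw();print(pos,a);p=bot.camera('wrist')
for n,uv,z,r in(('M',(292,182),75,26),('L',(290,251),67,31),('S',(190,197),83,21)):
    c=wray(p,uv,z,pos,a);print(n,c,fit(p,z,r,c,pos,a,rng=6),fit(p,z,r,c,pos,a,rng=6,sign=1))
    print(fit(p,7,r+6,c,pos,a,rng=6,sign=-1))
p['img']=cv2.resize(p['img'][130:290,150:350],None,fx=4,fy=4,interpolation=2)[:600];save(p,'crop')
E
```

```text
[ 562.28 -212.72  265.26] -0.19803293503310682
M [ 562.14 -227.87] (array([ 561.2 , -226.87]), np.float64(16.077733993530273)) (array([ 561.02, -226.87]), np.float64(5.300984859466553))
(array([ 561.5 , -228.11]), np.float64(10.316226959228516))
L [ 470.2  -208.42] (array([ 468.79, -208.93]), np.float64(13.990836143493652)) (array([ 467.52, -211.27]), np.float64(6.102929592132568))
(array([ 469.51, -209.32]), np.float64(15.611775398254395))
S [ 569.93 -108.24] (array([ 569.63, -105.2 ]), np.float64(21.691495895385742)) (array([ 571.46, -103.09]), np.float64(6.734171390533447))
(array([ 570.2 , -106.41]), np.float64(14.121240615844727))
```

View pics/crop.png

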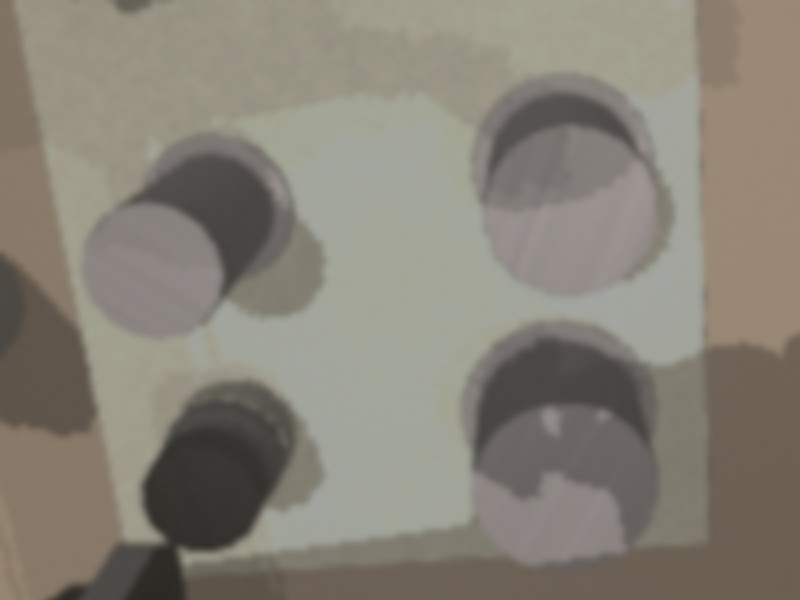

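The crop shows the cover-top circles clearly: small at (152,268), medium at (568,210) and large at (566,485) in crop pixels. I'll cross-check the wrist fits against the top camera before moving in.

```bash
python3 - <<'E'
from h import *
np.set_printoptions(precision=3,suppress=True)
print(bot.current_ee_rot())
t=bot.camera('top')
img=t['img'].copy()
for x,y,z,r in((561.2,-227,75,26),(469,-209,67,31),(569.7,-105.5,83,21),(446.5,176.4,72,32),(546.3,168.1,72,27),(646.4,156.8,72,37)):
    pts=np.array([proj(t,[x+r*np.cos(k),y+r*np.sin(k),z]) for k in np.linspace(0,6.3,40)])
    print(proj(t,[x,y,z])); cv2.polylines(img,[np.int32(pts*16)],True,(255,0,0),1,shift=4)
t['img']=cv2.resize(img[150:310,210:450],None,fx=3.3,fy=3.3,interpolation=2)[:600,:800];save(t,'chk')
E
```

```text
[-0.     0.995 -0.099  0.   ]
[422.823 226.31 ]
[415.688 267.378]
[369.677 221.575]
[243.881 275.627]
[248.657 231.41 ]
[254.554 188.685]
```

View pics/chk.png

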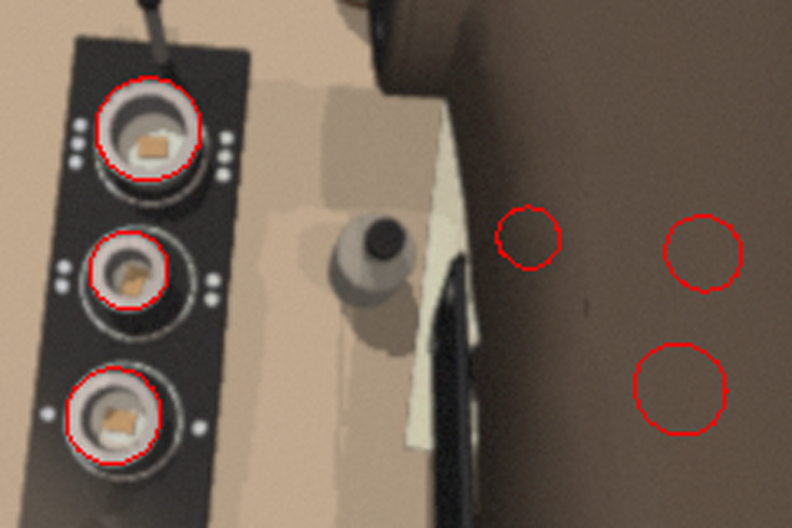

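The top camera agrees, with the fitted circles lying on the rims. Since the arm settles about 1 mm off its target, I'll add a correction step. Next is double-squeeze centring of the medium cover, then a camera calibration on it.

```bash
cat >> h.py <<'E'
def go(P,a,rate=300,n=1):
    P=np.array(P,float);bot.movel(P,rate=rate,attitude=q(a));c=P.copy()
    for _ in range(n):
        e=P-np.array(bot.current_position())
        if np.linalg.norm(e)<.25: break
        c=c+e; bot.movel(c,rate=30,attitude=q(a))
    return np.array(bot.current_position())
def centre(xy,z,op,d,a=-.2):
    "lower over a cover, squeeze from two sides, leave gripped at yaw a"
    go([*xy,z+75],a-np.pi/2,350,0); bot.set_gripper(op,20)
    go([*xy,z],a-np.pi/2,150,2)
    bot.set_gripper(d-4,20); w1=bot.current_grip_width()
    bot.set_gripper(op); go([*xy,z],a,150,3)
    bot.set_gripper(d-4,20); print('grip',w1,bot.current_grip_width(),bot.current_grasp_force(),bot.current_position(),bot.current_t())
E
python3 - <<'E'
from h import *
np.set_printoptions(precision=2,suppress=True)
c=np.array([561.2,-227])
bot.move_pose([*c,230],q(-1.77));print(bot.current_t(),bot.current_q())
centre(c,27,66,52)
g=np.array(bot.current_position());bot.set_gripper(66)
go([*(g[:2]+[5,-1]),265],-.1,250,0);bot.sleep(.1)
pos=np.array(bot.current_position());a=yaw();p=bot.camera('wrist');print(g,pos,a,bot.current_t())
print(fit(p,75,26,g,pos,a,rng=6),fit(p,7,32,g,pos,a,rng=6,sign=-1))
u=wproj(p,[*g[:2],75],pos,a);print(u);x,y=np.int32(u);im=p['img'].copy()
p['img']=cv2.resize(im[y-50:y+50,x-60:x+60],None,fx=6,fy=6,interpolation=2);save(p,'cal')
E
```

```text
8.275 [-0.06  0.25 -0.15  0.   -1.17 -0.14]
grip 63.07263212522252 65.00449733457123 22.52424614969641 [ 561.21 -227.1    27.19] 12.6417
[ 561.21 -227.1    27.19] [ 565.46 -227.89  263.13] -0.10018188094492846 14.1083Traceback (most recent call last):
  File "<stdin>", line 9, in <module>
  File "h.py", line 30, in fit
    best=min((cost(xy+[i,j]),i,j) for i in np.arange(-rng,rng+1,2) for j in np.arange(-rng,rng+1,2))
  File "h.py", line 30, in <genexpr>
    best=min((cost(xy+[i,j]),i,j) for i in np.arange(-rng,rng+1,2) for j in np.arange(-rng,rng+1,2))
                   ~~^~~~~~
ValueError: operands could not be broadcast together with shapes (3,) (2,)
```

The grip stopped at 63–65 mm, not the expected 52. I'll look before going on.

```bash
python3 - <<'E'
from h import *
np.set_printoptions(precision=2,suppress=True)
g=np.array([561.21,-227.1])
pos=np.array(bot.current_position());a=yaw();p=bot.camera('wrist');print(pos,bot.current_grip_width())
for r in (21,26,31): print(r,fit(p,75,r,g,pos,a,rng=8))
for r in (27,32,37): print(r,fit(p,7,r,g,pos,a,rng=8,sign=-1))
bot.set_gripper(52,20);print(bot.current_grip_width(),bot.current_grasp_force(),bot.current_t())
u=wproj(p,[*g,75],pos,a);print(u);x,y=np.int32(u)
p['img']=cv2.resize(p['img'][y-90:y+60,x-130:x+70],None,fx=4,fy=4,interpolation=2);save(p,'cal')
E
```

```text
[ 565.61 -227.94  263.32] 65.75316882854605
21 (array([ 569.51, -229.38]), np.float64(10.574039459228516))
26 (array([ 564.93, -226.33]), np.float64(16.399869918823242))
31 (array([ 569.11, -230.29]), np.float64(15.158642768859863))
27 (array([ 563.26, -227.37]), np.float64(12.216520309448242))
32 (array([ 565.27, -227.51]), np.float64(10.913687705993652))
37 (array([ 552.75, -228.9 ]), np.float64(13.478995323181152))
51.84603791915663 0.0 14.45
[278.96 188.47]
```

View pics/cal.png

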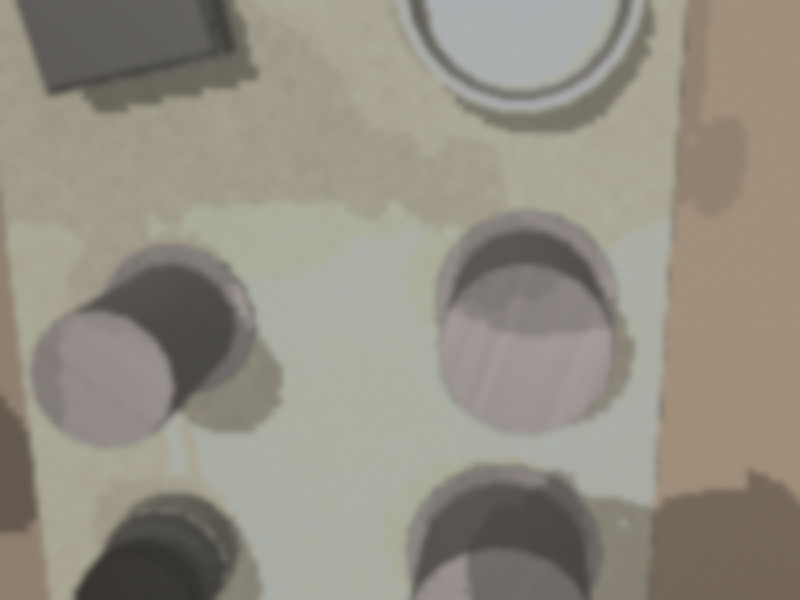

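The cover has shifted slightly to about (565,-226) and still stands upright; it is centred near (525,350) in the crop. The grip probably returned early or stalled, so I'll re-grip and watch the width over time.

```bash
python3 - <<'E'
from h import *
np.set_printoptions(precision=2,suppress=True)
bot.set_gripper(80)
print(go([564.9,-226.5,60],-.2,250,0), bot.current_contact_force())
print(go([564.9,-226.5,28],-.2,150,2), bot.current_contact_force(),bot.current_grip_width())
t=bot.current_t();bot.set_gripper(48,25)
for i in range(4):
    print(bot.current_t()-t,bot.current_grip_width(),bot.current_grasp_force(),np.array(bot.current_contact_force()));bot.sleep(.15)
p=bot.camera('wrist');p['img']=p['img'][150:420,80:480];p['img']=cv2.resize(p['img'],None,fx=1.6,fy=1.6);save(p,'grip')
E
```

```text
[ 565.87 -226.68   61.18] [ 0.3  -0.59  0.17]
[ 564.36 -226.41   27.18] [-0.26 -0.64  0.12] 80.06597737259183
0.29169999999999874 64.42699679477222 27.34347171150148 [-2.62  0.3   4.97]
0.44170000000000087 64.28845832615661 27.36861133016646 [-2.05 -0.17  4.88]
0.5916999999999994 64.48313481255444 27.370991818606853 [-1.78  0.28  6.09]
0.741699999999998 64.41397787490364 27.370869680307806 [-1.3  -0.07  6.04]
```

View pics/grip.png

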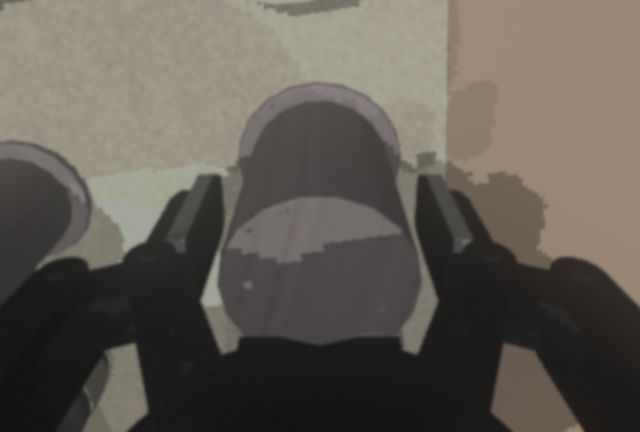

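The picture shows the fingers closed on the lip: there is a gap between pads and body, and the width is 64.4. The fingertips therefore reach lower than I allowed for, so I'll grip higher and centre again.

```bash
python3 - <<'E'
from h import *
np.set_printoptions(precision=2,suppress=True)
bot.set_gripper(70); c=np.array(bot.current_position())[:2];print(c)
go([*c,46],-.2,100,0)
centre(c,46,66,52)
g=np.array(bot.current_position());bot.set_gripper(66)
go([*(g[:2]+[5,-1]),262],-.1,250,0);bot.sleep(.1)
pos=np.array(bot.current_position());a=yaw();p=bot.camera('wrist');print(g,pos,a,bot.current_t())
print(fit(p,75,26,g[:2],pos,a,rng=6),fit(p,7,32,g[:2],pos,a,rng=6,sign=-1))
E
```

```text
[ 564.2  -226.36]
grip 62.73779530599451 64.51281563854738 22.17091138008982 [ 564.18 -226.51   46.29] 23.6417
[ 564.18 -226.51   46.29] [ 568.36 -227.29  260.05] -0.10026483196679906 25.025
(array([ 564.69, -225.39]), np.float64(16.167692184448242)) (array([ 565.31, -226.55]), np.float64(10.866747856140137))
```

Same width at a different height, so lip contact isn't the cause. I'll test directly: grip harder, lift slightly and look.

```bash
python3 - <<'E'
from h import *
np.set_printoptions(precision=2,suppress=True)
go([564.2,-226.5,40],-.2,350,1)
bot.set_gripper(40,60);print(bot.current_grip_width(),bot.current_grasp_force(),np.array(bot.current_contact_force()),bot.current_wrist_torque())
bot.movel([564.2,-226.5,60],rate=120);print(bot.current_grip_width(),np.array(bot.current_contact_force()),bot.current_position(),bot.current_t())
p=bot.camera('wrist');p['img']=p['img'][110:400,80:480];p['img']=cv2.resize(p['img'],None,fx=2,fy=2);save(p,'grip2')
E
```

```text
63.527432434621026 64.10934230312705 [-2.4   1.24  9.96] [ 0.55  0.92 -0.05]
63.3119352190019 [ 0.33  0.17 -2.25] [ 564.73 -226.47   60.79] 26.6
```

View pics/grip2.png

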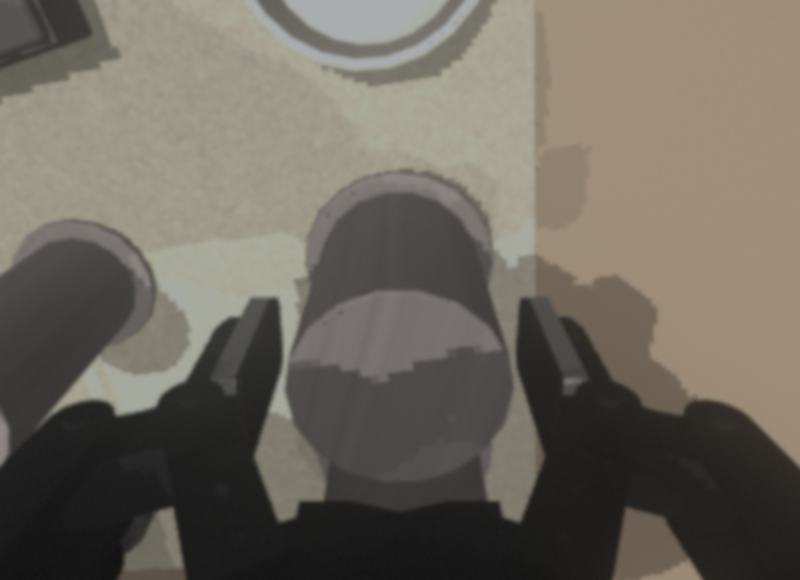

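The cover does lift: force z is −2.25 N, which matches 220 g. The grip is solid and centred (u≈280), although the contact diameter equals the lip's. I'll measure the cover's offset in the hand and place it using camera positions relative to the pot.

```bash
cat >> h.py <<'E'
def inhand(ztop,r):
    "cover centre in tool x,y from the held cover's top circle"
    pos=np.array(bot.current_position());a=yaw();p=bot.camera('wrist')
    c,s=fit(p,ztop,r,pos[:2],pos,a,rng=6); d=c-pos[:2]
    o=np.array([np.cos(a)*d[0]+np.sin(a)*d[1],np.sin(a)*d[0]-np.cos(a)*d[1]]);print('inhand',o,s);return o
def place(pot,o,rimoff,op,a=-.1,zt=238):
    "carry over the pot, lower to contact, release, rise"
    t=np.array(pot)-[np.cos(a)*o[0]+np.sin(a)*o[1],np.sin(a)*o[0]-np.cos(a)*o[1]]
    P=np.array(bot.current_position())
    bot.movel([P[0],P[1],zt],rate=350); bot.movel([*t,zt],rate=380,attitude=q(a))
    z=72+rimoff; A=go([*t,z+5],a,200,3)
    h=bot.movel([*(2*t-A[:2]),z-4],rate=25,until_force=4)
    B=np.array(bot.current_position());print('down',t,A,h,B,z,np.array(bot.current_contact_force()))
    bot.set_gripper(op); bot.movel([B[0],B[1],zt],rate=300); print('t',bot.current_t())
E
cat > p1.py <<'E'
from h import *
np.set_printoptions(precision=2,suppress=True)
z=bot.current_position()[2]; off=37.2
o=inhand(z-off+72,26)
place([446.5,176.4],o,off,76)
E
python3 p1.py
```

```text
inhand [0.78 1.27] 29.746915817260742
down [445.85 177.75] [445.85 177.74 114.06] True [446.22 177.93 110.73] 109.2 [-2.96  0.3   7.32]
t 31.2583
```

```bash
cat > p2.py <<'E'
from h import *
import sys
np.set_printoptions(precision=2,suppress=True)
bot.sleep(.1)
pos=np.array(bot.current_position());a=yaw();p=bot.camera('wrist');save(p,'st1')
print('stack1',fit(p,144,26,[446.5,176.4],pos,a,rng=6),'lip',fit(p,76,32,[446.5,176.4],pos,a,rng=6,sign=1))
c=[570,-104.2]; bot.set_gripper(68)
bot.movel([*c,238],rate=380,attitude=q(-.2)); g=go([*c,40],-.2,250,2)
bot.set_gripper(40,60);print('grip',g,bot.current_grip_width(),bot.current_position())
off=bot.current_position()[2]-3
bot.movel([*c,62],rate=120);z=bot.current_position()[2];print(np.array(bot.current_contact_force()),off,bot.current_t())
o=inhand(z-off+80,21)
E
python3 p2.py
```

```text
stack1 (array([445.88, 178.06]), np.float64(45.17417907714844)) lip (array([447.01, 177.28]), np.float64(26.40015411376953))
grip [ 569.63 -104.31   39.16] 52.14171892447318 [ 569.75 -104.37   39.23]
[-0.4   0.86 -2.5 ] 36.232758482861854 34.6833
inhand [0.76 0.39] 40.34581756591797
```

View pics/st1.png

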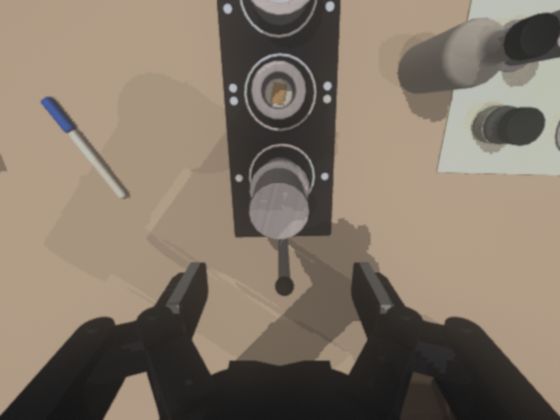

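Stack 1 stands on the place with one dot, its top at (279,210) within the ring area, offset by ≤1 mm. The small cover is held. I'll place it.

```bash
cat > p3.py <<'E'
from h import *
np.set_printoptions(precision=2,suppress=True)
place([546.3,168.5],[.76,0],36.2,68,zt=240)
bot.sleep(.1)
pos=np.array(bot.current_position());a=yaw();p=bot.camera('wrist')
print('stack2',fit(p,152,21,[546.3,168.2],pos,a,rng=6),'lip',fit(p,76,27,[546.3,168.2],pos,a,rng=6,sign=1))
c=[469.2,-208]; bot.set_gripper(85)
bot.movel([*c,238],rate=380,attitude=q(-.2));bot.sleep(.1);pos=np.array(bot.current_position());a=yaw();p=bot.camera('wrist')
print(pos,'CL',fit(p,67,31,c,pos,a,rng=6),fit(p,7,37,c,pos,a,rng=6,sign=-1),bot.current_t(),bot.current_grip_width())
E
python3 p3.py
```

```text
down [545.54 168.58] [545.53 168.53 112.99] True [546.19 168.79 108.24] 108.2 [ 1.38 -1.41  4.52]
t 38.975
stack2 (array([546.65, 168.69]), np.float64(51.772396087646484)) lip (array([547.02, 168.7 ]), np.float64(29.592708587646484))
[ 469.53 -206.86  238.03] CL (array([ 468.35, -208.38]), np.float64(15.697346687316895)) (array([ 468.81, -209.48]), np.float64(10.373795509338379)) 40.75 84.80264663637472
```

```bash
cat > p4.py <<'E'
from h import *
np.set_printoptions(precision=2,suppress=True)
c=np.array([468.6,-208.2])
A=go([*c,88],-.2,250,3)
h=bot.movel([*(2*c-A[:2]),36],rate=100,until_force=8);g=np.array(bot.current_position());print(A,h,g)
if not h:
    bot.set_gripper(50,60);g=bot.current_position();off=g[2]-3;print('grip',bot.current_grip_width(),g)
    bot.movel([*c,60],rate=120);z=bot.current_position()[2];print(np.array(bot.current_contact_force()),off,bot.current_t())
    o=inhand(z-off+64,31)
E
python3 p4.py
```

```text
[ 468.57 -208.2    87.75] False [ 468.88 -208.27   36.18]
grip 72.03263535698726 [ 469.35 -208.37   37.29]
[ 0.04 -0.83 -2.34] 34.28502459658627 43.55
inhand [-0.42  0.28] 25.066967010498047
```

```bash
cat > p5.py <<'E'
from h import *
np.set_printoptions(precision=2,suppress=True)
place([646.4,157.1],[-.42,0],34.2,85,zt=240)
bot.sleep(.1)
pos=np.array(bot.current_position());a=yaw();p=bot.camera('wrist')
print('stack3',fit(p,136,31,[646.3,157],pos,a,rng=6),'lip',fit(p,76,37,[646.3,157],pos,a,rng=6,sign=1))
bot.movel([540,60,300],rate=300);print(bot.current_t())
bot.goto_joints([-1.2,.1,-.2,0,-1.3,0]);bot.sleep(.2)
t=bot.camera('top');s=bot.camera('scene')
a_=cv2.resize(t['img'][150:310,215:450],None,fx=2.4,fy=2.4,interpolation=2)[:384,:560];b=cv2.resize(s['img'][130:290,240:400],(384,384),interpolation=2)
t['img']=np.hstack([a_,b])[:,:948];t['img']=cv2.resize(t['img'],None,fx=.84,fy=.84);save(t,'end');print(bot.current_t())
E
python3 p5.py
```

```text
down [646.82 157.06] [646.78 157.03 110.96] True [647.35 157.08 106.38] 106.2 [-0.46  0.03  4.32]
t 48.2083
stack3 (array([646.74, 157.26]), np.float64(48.216732025146484)) lip (array([646.88, 157.41]), np.float64(26.46033477783203))
49.0333
52.15
```

View pics/end.png

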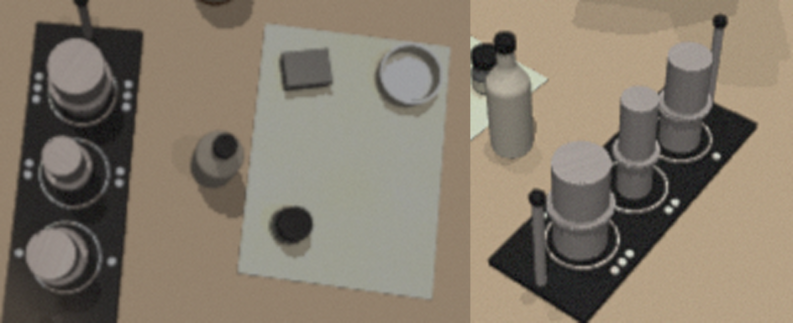

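All three stacks stand flush with their rims together (in the scene crop at about (580,205), (637,150) and (685,105)), and the bystanders haven't moved. I'm handing in.

```bash
python3 -c "
from cell import bot
print(bot.finish_job(),bot.current_t())"
```

```text
the job is handed in; nothing more can be done
the job is handed in; nothing more can be done
```

All three covers were lowered mouth-down onto their matching pots in dot order (medium, small, large), rims aligned to about 1 mm by camera, and the job was handed in at about 52 s; the medium cover took several grips before it held.

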